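# Swap the desk lamp's spacer for its lamp head

## Task

Put the desk lamp back together: lift the old plastic spacer sleeve off the lamp's upright shaft and put it in the open beech drawer, then slide the lamp head's collar over the bare shaft and lower it under control, not letting it drop, until it sits fully home on the shoulder with its shade centred over the white bowl. Leave the bowl, the tumbler, the stapler and the jar standing where they are.

Things in the scene. Friction and masses are not known exactly. Their poses are not given: they have to be found in the camera images.
- lamp_foot: Lamp foot, fixed: a beech riser board 90 x 120 mm, top at 48 mm, bitten by a chrome spring clamp that carries the upright shaft. Origin on the desk under the shaft's axis, z up; the clamp's two handles stick out to -y, as far as 111 mm from the axis, all below 75 mm. The white bowl stands on its +x side and the tumbler on its -x side.
- shoulder (a point): Centre of the flat shoulder (chrome, 40 mm across) on the lamp foot, on the shaft's axis, 75 mm above the desk. The spacer stands on it at first; the collar's underside must come to rest on it.
- shaft_tip (a point): Top of the chrome shaft (20 mm diameter, its top 8 mm tapered to 12 mm), 80 mm above the shoulder, 155 mm above the desk.
- spacer: Old spacer sleeve: plain grey plastic tube, outside 36 mm, bore 23.6 mm, 70 mm tall, about 60 g. At first it stands loose over the shaft on the shoulder. Origin at the centre of its lower end, z along the tube.
- spacer_mid (a point): Middle of the spacer sleeve, on its axis, 35 mm from either end.
- lamp_head: Chrome lamp head, about 0.3 kg, standing on the desk: an upright collar, 36 x 36 mm square outside, 80 mm tall, with a round 23.5 mm bore right through; from its +x face a bar 12 mm thick, centred 66 mm up, runs to a conical shade. Origin at the centre of the collar's underside, z up the bore, x towards the shade. Balances near the collar; grip it across its +y and -y faces.
- shade_mouth (a point): Centre of the shade's open mouth (92 mm diameter, facing down), 130 mm from the collar's axis along the head's x, level with the collar's underside. The shade is 70 mm tall.
- unit: Beech drawer unit, fixed, 165 x 190 mm, 100 mm tall. Origin on the desk under its middle; its open front looks to its own -x, at x = -75 mm. It has one drawer.
- unit_drawer0 (a joint): How far the drawer is pulled out towards the unit's -x, in m: 0 shut, 0.118 fully out. It stands open at the start.
- drawer_floor (a point): Centre of the drawer's inner floor, 22 mm above the desk, moving with it; axes as the unit's. Inside: 135 mm (x) by 148 mm (y), 56 mm deep. Front panel 15 mm thick, top 88 mm above the desk, with a knob 35 mm out. Open to above only in front of the unit's face: a length of the joint value less 6 mm, beginning at the inner front wall (x = -67 mm).
- bowl: White ceramic bowl, 110 mm across, 45 mm tall, loose, about 130 mm from the shaft's axis. Origin at the centre of its underside.
- tumbler: Glass tumbler, 66 mm across, 100 mm tall, loose, close to the shaft. Origin at the centre of its underside.
- stapler: Red plastic stapler, 135 mm long (its x), 34 mm wide, 54 mm tall, loose, near the lamp head's collar. Origin under its middle.
- jar: Amber glass jar with a black lid, 52 mm across, 85 mm tall, standing loose on top of the drawer unit. Origin at the centre of its underside.
Things that resemble listed ones, but are neither listed nor needed, are in the scene too. Leave any green or pink look-alike of the lamp_head alone.

How it is judged:
By the outcome, as a careful person would: the job done as asked, in the order asked, and still so for the second after the job is handed in, with the robot touching nothing.
It also fails if it takes over 58 s, if anything falls off the work surface, if the arm or the gripper's body presses on something with over 40 N, if the wrist force passes 120 N, or if a joint passes its speed limit or range.

## Robot

A 6-joint arm with a two-finger parallel gripper is mounted at the origin on the work surface. World frame = base frame: x ahead of the robot, y to its left, z up, the work surface at z = 0. Lengths are in mm, angles in degrees, forces in N, time in s.
With the tool pointing down it reaches from about 300 to 850 mm from the base axis. Payload 4.2 kg.
Tool frame: the origin (TCP) lies midway between the tips of the shut fingers; the grasp point (between the pads) lies 19 mm behind it; z points along the fingers, y is the line along which they close (so a half turn about z gives the same grasp; the last joint's range is limited). The gripper opens to 91 mm and grips with 3 to 60 N. Pads are 32 mm wide; open, the fingers measure 118 mm over their backs; the gripper's body (76 mm by 178 mm) begins 60 mm behind the grasp point.
Start: joints at [-67.093, 18.312, 89.639, -0, 72.044, -1.146], TCP at [234.362, -525.088, 213.976] pointing down, gripper open.
Joint ranges: [-177.97, 177.97], [-48.28, 115.42], [12.27, 149.76], [-77.06, 257.06], [2.81, 150.46], [-146.56, 146.56]. Speed limits (degrees/s): [147.25, 147.25, 180, 180, 180, 180].

## Interface

Orientations are given as [roll, pitch, yaw] about the fixed x, y, z axes, in that order (R = Rz(yaw) Ry(pitch) Rx(roll)).
In Python, from workcell import state, grab_frame, camera_model, workorder gives the robot as it stands.
- The arm moves only by the tool carry_out, never from a script. Its argument "commands" is a list of rows, each a list of 7 numbers: the turn, a rotation vector about the tool's x, y, z in degrees, then the shift along the tool's x, y, z in mm, then the opening, from -1 (shut) to 1 (fully open). In form: [[ax, ay, az, dx, dy, dz, hand], ...]. A call has 1 to 20 rows; each row is the pose to reach, as a shift and turn from the pose commanded when the call began, along the tool's axes at that moment; what a row does not reach only later rows make up. A row lasts 1/10 s, in which the tool goes at most 50 mm and 8.59 degrees, less where a joint would pass 70% of its speed; a pose out of reach is approached as far as the arm can. A call with a gripper value outside its range is refused whole. The fingers move at their own pace and stop on an object; "force" is the grip in N (left out, the last holds). Time passes only in rows, so rows that repeat a pose let the fingers close. It gives the time, the measured TCP pose, the force, the opening and the grip force at its end, in the units of the state.
- state(): the state, without advancing time (a new reading comes with each control period).
- grab_frame(name): name is "side" or "top"; returns the picture (400x640x3 uint8, red, green, blue); there is no depth.
- camera_model(name): a dict with "fx", "fy", "cx", "cy" (pixels), "origin" and "rotation" of the camera in the world. Camera axes: x right, y up, looking along -z (the intrinsics and any distortion apply to the point x, -y, -z); pixel columns grow to the right and rows downward; lengths in mm; the calibration is good to about 2 mm. A picture is of the moment at which its call begins. camera_model takes no time and is no camera call.
- workorder.job_done(): hands the job in; it is judged then, once.
The state is a dict: "time_s": time; "qpos": joint angles; "qvel": joint speeds; "effort": joint torques, N m; "ee_pos": TCP position; "ee_rot": TCP orientation; "force": force on the tool from outside, world axes, zero at the start; "torque": the same for the moment, N m; "gripper_width": finger opening in mm; "gripper_force": force on a finger pad.
Only numpy, scipy, OpenCV 4.12 (cv2) and the standard library are available. Lean on these libraries where they do the work, as an engineer would, in place of code of your own. Each camera call takes 0.05 s, during which the arm holds its last target. There are 200 camera calls.

## Working session

There is one attempt and no reset: what is moved stays moved. The work goes in short steps, Python scripts to look and compute and a tool call to move; the robot and the scene stay as the last step left them, time stands still between calls to the robot, and variables do not carry over. Pictures are saved under pics/ and viewed, at most 11 in all, crops included, and the job is handed in when it is done.

Besides the shell and the picture viewer there is one more tool, called by a JSON object that holds its "name" and its "arguments". carry_out: Moves the arm, as the interface text tells. Its arguments: {"type":"object","properties":{"commands":{"type":"array"},"force":{"type":"number"}},"required":["commands"]}

```bash
mkdir -p pics
python3 - <<'E'
from workcell import state,grab_frame,camera_model
import cv2,json
for n in("top","side"):
    im=grab_frame(n);cv2.imwrite(f"pics/{n}0.png",im[:,:,::-1])
    m=camera_model(n);print(n,m)
s=state();print(s)
E
```

```text
top {'fx': 427.78464665716797, 'fy': 427.78464665716797, 'cx': 315.4478980663501, 'cy': 196.61069344406403, 'origin': array([ 357.34846651,  -65.64651299, 1385.74773253]), 'rotation': array([  9.60761997,   1.68859944, -90.19733742])}
side {'fx': 430.2149508400108, 'fy': 430.2149508400108, 'cx': 315.0286389511195, 'cy': 195.19038421249985, 'origin': array([505.89821828, 906.43657702, 854.27819819]), 'rotation': array([  52.08643974,    0.68937734, -176.36166631])}
{'time_s': 0.1, 'qpos': array([-6.70929836e+01,  1.83467890e+01,  8.96982843e+01, -7.16060517e-04,
        7.20434858e+01, -1.14727401e+00]), 'qvel': array([-0.04097176, -0.08796566, -0.21208872,  0.02030048, -0.02549042,
       -0.08774228]), 'effort': array([ 2.34977990e-03, -4.13331127e+01, -2.32509166e+01,  7.30587565e-02,
        4.21922130e-02, -4.24169696e-05]), 'ee_pos': array([ 234.18400469, -524.66709399,  213.22393974]), 'ee_rot': array([-1.79911445e+02, -1.09245954e-03,  2.40545108e+01]), 'force': array([-0.11641867, -0.36145975,  1.38101591]), 'torque': array([-0.041144  ,  0.01122755, -0.02003265]), 'gripper_force': 0.0, 'gripper_width': 91.31937808291416}
```

View pics/top0.png

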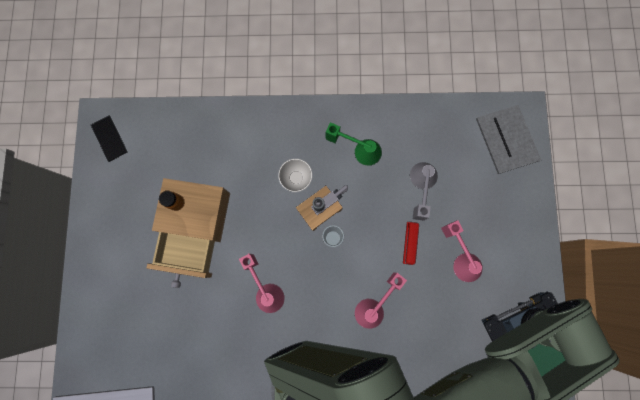

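View pics/side0.png

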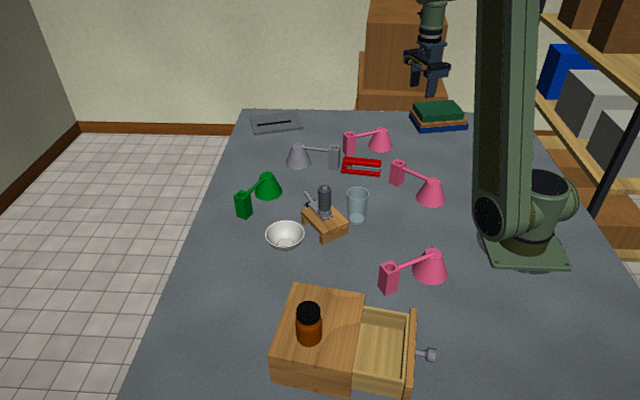

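The top view shows the lamp foot and spacer near (320,203), the bowl at (295,176), the tumbler at (333,236), the chrome head's collar at (423,212) with its shade at (424,175), the stapler at (411,243), and the open drawer at (183,252). The side view shows the same things. I'll enlarge both for measuring.

```bash
cat > h.py <<'E'
import numpy as np,cv2
from scipy.spatial.transform import Rotation as Ro
from workcell import state,grab_frame,camera_model
def cam(n):
    m=camera_model(n);return m,Ro.from_euler('xyz',m['rotation'],degrees=True).as_matrix(),np.array(m['origin'])
def ray(n,u,v):
    m,R,o=cam(n);d=R@np.array([(u-m['cx'])/m['fx'],-(v-m['cy'])/m['fy'],-1]);return o,d
def onz(n,u,v,z):
    o,d=ray(n,u,v);return o+d*(z-o[2])/d[2]
def proj(n,P):
    m,R,o=cam(n);c=R.T@(np.array(P,float)-o);return np.array([m['cx']-m['fx']*c[0]/c[2],m['cy']+m['fy']*c[1]/c[2]])
def tri(ut,us):
    A=np.zeros((3,3));b=np.zeros(3)
    for n,p in(("top",ut),("side",us)):
        o,d=ray(n,*p);d/=np.linalg.norm(d);M=np.eye(3)-np.outer(d,d);A+=M;b+=M@o
    return np.linalg.solve(A,b)
def crop(im,x,y,w,h,k):return cv2.resize(im[y:y+h,x:x+w],None,fx=k,fy=k,interpolation=cv2.INTER_CUBIC)
E
python3 - <<'E'
from h import *
t=cv2.imread('pics/top0.png');s=cv2.imread('pics/side0.png')
cv2.imwrite('pics/tc.png',crop(t,270,140,190,130,4));cv2.imwrite('pics/sc.png',crop(s,260,130,160,120,5))
cv2.imwrite('pics/dc.png',np.hstack([crop(t,140,170,100,125,4),crop(s,260,275,100,125,4)]))
E
```

```text
(no output)
```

View pics/tc.png

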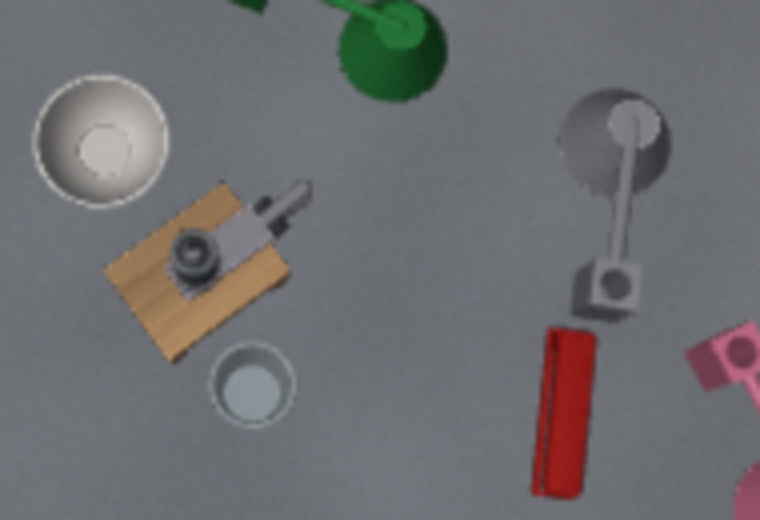

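View pics/sc.png

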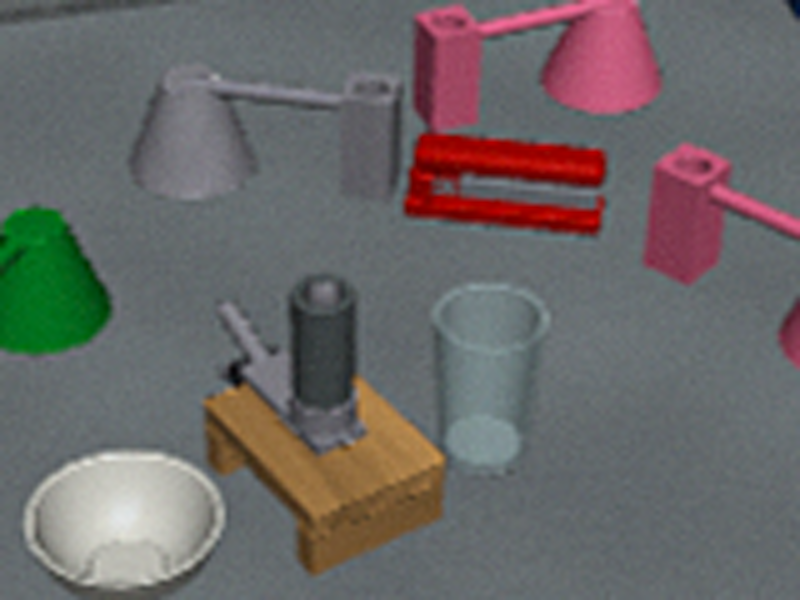

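The crops show the spacer's top ring at about top (318.4,202.6) and side (324.2,188.2). The collar bore is at top (423.6,210.9) and side (333.8,147.0). I'll refine the bowl with a mask and triangulate.

Run:
```python
from h import *
np.set_printoptions(precision=1,suppress=True)
T=lambda x,y:(x/4+270-.375,y/4+140-.375)
S=lambda x,y:(x/5+260-.4,y/5+130-.4)
t=cv2.imread('pics/top0.png');s=cv2.imread('pics/side0.png')
def blob(im,f,box):
    x,y,w,h=box;m=f(im[y:y+h,x:x+w].astype(int)).astype(np.uint8)
    c=max(cv2.findContours(m,cv2.RETR_EXTERNAL,cv2.CHAIN_APPROX_NONE)[0],key=cv2.contourArea)
    c=cv2.convexHull(c);e=cv2.fitEllipse(c);return np.array(e[0])+[x,y],e[1],c[:,0]+[x,y]
wh=lambda a:(a.min(2)>120)
e,ax,c=blob(t,lambda a:(a[...,2]-a[...,0]>-3)&(a.max(2)>125),(272,152,45,45));print('bowl',e,ax,onz('top',*e,45))
print('bowl by hand',onz('top',*T(101,140.5),45), onz('side',*S(124,510),45))
print('spacer top',onz('top',*T(195,253),145),onz('side',*S(323,293),145),tri(T(195,253),S(323,293)))
print('shaft tip',onz('top',*T(196,252),155),onz('side',*S(324,288),155))
print('collar bore',onz('top',*T(616,285),80),onz('side',*S(371,87),80),tri(T(616,285),S(371,87)))
P=[onz('top',*T(*p),80) for p in((593,258),(642,262),(637,310),(588,306))]
print('collar corners',P,np.mean(P,0))
print('shade top',onz('top',*T(633,124),70),'mouth',onz('top',*T(614,142),0),onz('side',*S(192,77),70))
print('shafthandle',onz('top',*T(303,188),60))
print('tumbler',onz('top',*T(252,384),100),onz('side',*S(491,318),100))
print('board',[onz('top',*T(*p),48)for p in((222,184),(106,268),(173,357),(290,268))])
print('stapler',[onz('top',*T(*p),50)for p in((550,330),(596,335),(580,495),(535,493))])
# dark spacer mask
for n,im,b in(('top',t,(308,190,22,25)),('side',s,(314,180,22,40))):
    x,y,w,h=b;a=im[y:y+h,x:x+w].max(2);print(n);print(a[::1] if n=='top' else a[:,:])
```

```text
bowl [295.  174.5] (33.048519134521484, 33.69156265258789) [657.   38.6  45. ]
bowl by hand [656.3  39.   45. ] [655.8  37.6  45. ]
spacer top [548.9 -38.3 145. ] [549.1 -34.2 145. ] [549.3 -38.3 142. ]
shaft tip [548.1 -39.3 155. ] [548.1 -25.5 155. ]
collar bore [ 531.6 -358.6   80. ] [ 531.2 -355.7   80. ] [ 531.6 -359.    78.1]
collar corners [array([ 552.6, -342. ,   80. ]), array([ 549.2, -379.1,   80. ]), array([ 512.3, -373.6,   80. ]), array([ 515.6, -336.6,   80. ])] [ 532.4 -357.8   80. ]
shade top [ 659.8 -379.8   70. ] mouth [ 660.9 -380.3    0. ] [ 656.7 -379.8   70. ]
shafthandle [ 613.1 -121.8   60. ]
tumbler [456.1 -79.6 100. ] [454.6 -74.7 100. ]
board [array([619.3, -57.9,  48. ]), array([552.4,  34.3,  48. ]), array([481.6, -18.6,  48. ]), array([ 551.3, -111.1,   48. ])]
stapler [array([ 500.6, -312.6,   50. ]), array([ 496.5, -348.1,   50. ]), array([ 373.5, -330.5,   50. ]), array([ 375.2, -296.3,   50. ])]
top
[[117 117 117 115 115 115 116 117 115 112 108 145 142 144 145 144 146 147
  148 149 147 138]
 [117 116 116 115 114 114 114 115 113 118 137 146 145 145 1
[... 5199 characters left out ...]
9  87 120 128 102  81  71 124
  181 175 177 171]
 [144 124  91  79  65  70  80  91  94  92  98 104 102 101  94  86  73 112
  173 168 171 173]
 [141 124 102  91  71  72  82  92  95 100 103 105 103 100  96  80  83 108
  154 164 171 172]
 [149 146 129 107  95  84  90  94  99 104  99 101  98  97  99  89  96 121
  119 154 167 172]
 [152 149 146 130 107  91  76  95  96  97 109 107 101 106 116 107  97 109
   87 132 163 161]
 [152 152 151 144 128  95  64  85 108 120 116 120 124 118 124 128 108 101
  124 158 168 158]
 [148 147 148 150 144 137 108  66  98 125 122 131 121  94  80 123 151 150
  167 168 172 161]
 [147 148 152 154 150 147 136 106  58  92 102  94 102 115 104 116 155 157
  160 162 164 172]]
```

View pics/dc.png

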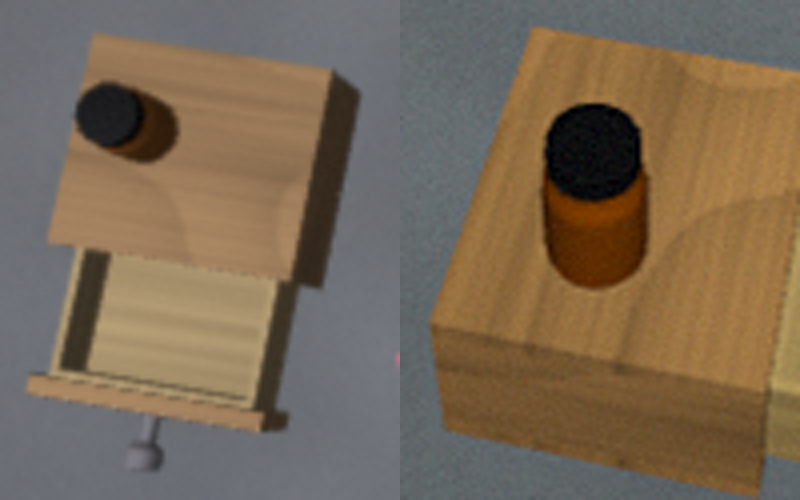

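The spacer is at about (549.5,-37.5), the bowl at (656.5,38.7) so the target yaw is about 36°, and the head is at (532,-358) with yaw about -9°. The drawer crop shows the unit's top corners at (95,35), (332,72), (293,283) and (48,243), the opening below that edge, and the jar lid at (110,115).

```bash
cat >> h.py <<'E'
def go(x,y,z,yaw):
    s=state();R=Ro.from_euler('xyz',s['ee_rot'],degrees=True);G=Ro.from_euler('xyz',[180,0,yaw],degrees=True)
    print('at',s['time_s'],np.round(s['ee_pos'],1),np.round(s['ee_rot'],1),'w',round(s['gripper_width'],1),'F',np.round(s['force'],1))
    print('->',np.round((R.inv()*G).as_rotvec(degrees=True),1),np.round(R.inv().apply(np.array([x,y,z])-s['ee_pos']),1))
E
python3 - <<'E'
from h import *
np.set_printoptions(precision=1,suppress=True)
T=lambda x,y:(x/4+140-.375,y/4+170-.375)
P=[onz('top',*T(*p),100) for p in((95,35),(332,72),(293,283),(48,243))];print(P)
e=P[1]-P[0];print('yaw y',np.degrees(np.arctan2(-e[0],e[1])),np.degrees(np.arctan2(*(P[0]-P[3])[[1,0]])),np.degrees(np.arctan2(*(P[1]-P[2])[[1,0]])))
print('front panel z88',[onz('top',*T(*p),88) for p in((30,376),(265,413))])
print('inner front floor',[onz('top',*T(*p),22) for p in((90,370),(245,400))])
print('inner walls z78',[onz('top',*T(*p),78) for p in((85,250),(55,372),(285,283),(258,405))])
print('jar',onz('top',*T(110,115),185))
go(549.5,-37.5,240,36)
E
```

```text
[array([636.6, 443.7, 100. ]), array([605.7, 257.5, 100. ]), array([443.8, 281.8, 100. ]), array([475.2, 470.7, 100. ])]
yaw y 170.57138028204574 -9.502273263071244 -8.532770141603375
front panel z88 [array([375.4, 483.4,  88. ]), array([347.2, 302.6,  88. ])]
inner front floor [array([380.8, 463.2,  22. ]), array([356.9, 337.7,  22. ])]
inner walls z78 [array([471.6, 450.6,  78. ]), array([378.5, 468.5,  78. ]), array([445.3, 293.9,  78. ]), array([353.1, 311.1,  78. ])]
jar [559.3 395.8 185. ]
at 0.1 [ 234.2 -524.7  213.2] [-179.9   -0.    24.1] w 91.3 F [-0.1 -0.4  1.4]
-> [ -0.1  -0.  -11.9] [ 486.5 -316.4  -26.3]
```

{"name": "carry_out", "arguments": {"commands": [[0, 0, -40, 122, -79, -7, 0.5], [0, 0, -80, 243, -158, -13, 0.5], [0, 0, -120, 365, -237, -20, 0.5], [0, 0, -147, 486.5, -316.4, -26.3, 0.5], [0, 0, -147, 486.5, -316.4, -26.3, 0.5], [0, 0, -147, 486.5, -316.4, -26.3, 0.5], [0, 0, -147, 486.5, -316.4, -26.3, 0.5], [0, 0, -147, 486.5, -316.4, -26.3, 0.5], [0, 0, -147, 486.5, -316.4, -26.3, 0.5], [0, 0, -147, 486.5, -316.4, -26.3, 0.5], [0, 0, -147, 486.5, -316.4, -26.3, 0.5], [0, 0, -147, 486.5, -316.4, -26.3, 0.5], [0, 0, -147, 486.5, -316.4, -26.3, 0.5], [0, 0, -147, 486.5, -316.4, -26.3, 0.5], [0, 0, -147, 486.5, -316.4, -26.3, 0.5], [0, 0, -147, 486.5, -316.4, -26.3, 0.5], [0, 0, -147, 486.5, -316.4, -26.3, 0.5], [0, 0, -147, 486.5, -316.4, -26.3, 0.5], [0, 0, -147, 486.5, -316.4, -26.3, 0.5], [0, 0, -147, 486.5, -316.4, -26.3, 0.5]], "force": 12}}

```text
time_s: 2.1
ee_pos: [549.6, -37.9, 240.1]
ee_rot: [-180.0, -0.0, 170.9]
force: [0.0, 0.7, 0.1]
gripper_width: 68.4
gripper_force: 0.0
```

```bash
python3 -c "
from h import *
go(549.5,-37.5,97,171)"
```

```text
at 2.1 [549.6 -37.9 240.1] [-180.    -0.   170.9] w 68.4 F [0.  0.7 0.1]
-> [-0.  -0.  -0.1] [1.000e-01 4.000e-01 1.431e+02]
```

{"name": "carry_out", "arguments": {"commands": [[0, 0, 0, 0, 0, 30, 0.5], [0, 0, 0, 0, 0, 60, 0.5], [0, 0, 0, 0, 0, 90, 0.5], [0, 0, 0, 0, 0, 120, 0.5], [0, 0, 0, 0, 0, 143, 0.5], [0, 0, 0, 0, 0, 143, 0.5], [0, 0, 0, 0, 0, 143, -1], [0, 0, 0, 0, 0, 143, -1], [0, 0, 0, 0, 0, 143, -1], [0, 0, 0, 0, 0, 143, -1], [0, 0, 0, 0, 0, 143, -1], [0, 0, 0, 0, 0, 143, -1], [0, 0, 0, 0, 0, 143, -1], [0, 0, 0, 0, 0, 143, -1]], "force": 12}}

```text
time_s: 3.5
ee_pos: [550.4, -37.6, 98.2]
ee_rot: [180.0, 0.1, 171.0]
force: [-0.7, 2.2, 5.9]
gripper_width: 35.7
gripper_force: 12.0
```

{"name": "carry_out", "arguments": {"commands": [[0, 0, 0, 0, 0, -10, -1], [0, 0, 0, 0, 0, -20, -1], [0, 0, 0, 0, 0, -30, -1], [0, 0, 0, 0, 0, -45, -1], [0, 0, 0, 0, 0, -60, -1], [0, 0, 0, 0, 0, -80, -1], [0, 0, 0, 0, 0, -105, -1], [0, 0, 0, 0, 0, -105, -1], [0, 0, 0, 0, 0, -105, -1]]}}

```text
time_s: 4.4
ee_pos: [549.1, -38.4, 202.4]
ee_rot: [-179.9, -0.0, 171.0]
force: [-0.1, -0.0, -1.4]
gripper_width: 35.7
gripper_force: 12.0
```

Run:
```python
from h import *
go(412,381,203,171)
go(412,381,47,171)
t=grab_frame('top')[:,:,::-1];s=grab_frame('side')[:,:,::-1]
cv2.imwrite('pics/a.png',np.hstack([crop(t,270,140,95,120,4),crop(s,280,130,100,120,4)]))
```

```text
at 4.4 [549.1 -38.4 202.4] [-179.9   -0.   171. ] w 35.7 F [-0.1 -0.  -1.4]
-> [-0.1 -0.   0. ] [200.6 392.9  -0.9]
at 4.4 [549.1 -38.4 202.4] [-179.9   -0.   171. ] w 35.7 F [-0.1 -0.  -1.4]
-> [-0.1 -0.   0. ] [200.6 393.1 155.1]
```

View pics/a.png

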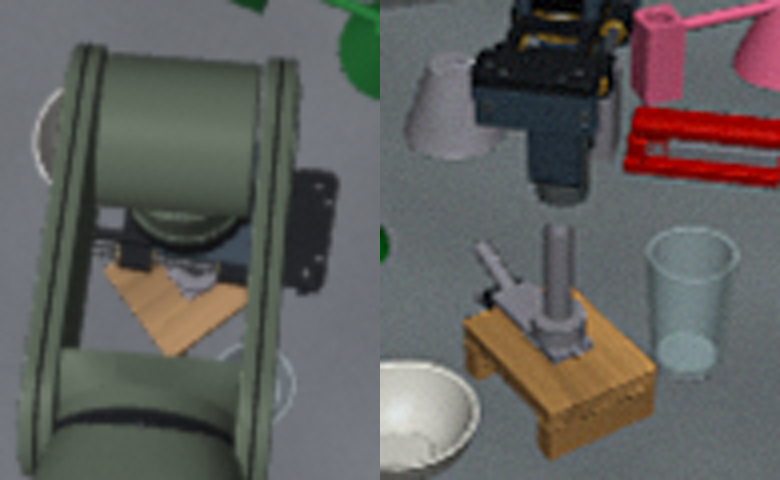

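The sleeve is lifted clear of the bare shaft, whose tip is at side-crop (559,228). The tumbler and bowl are undisturbed. Next is the drawer.

{"name": "carry_out", "arguments": {"commands": [[0, 0, 0, 20, 39, 0, -1], [0, 0, 0, 40, 78, 0, -1], [0, 0, 0, 60, 118, 0, -1], [0, 0, 0, 80, 157, 0, -1], [0, 0, 0, 100, 196, 0, -1], [0, 0, 0, 120, 235, 0, -1], [0, 0, 0, 140, 275, 0, -1], [0, 0, 0, 160, 314, 0, -1], [0, 0, 0, 180, 353, 0, -1], [0, 0, 0, 200.6, 393, 0, -1], [0, 0, 0, 200.6, 393, 0, -1], [0, 0, 0, 200.6, 393, 0, -1], [0, 0, 0, 200.6, 393, 30, -1], [0, 0, 0, 200.6, 393, 60, -1], [0, 0, 0, 200.6, 393, 90, -1], [0, 0, 0, 200.6, 393, 115, -1], [0, 0, 0, 200.6, 393, 130, -1], [0, 0, 0, 200.6, 393, 140, -1], [0, 0, 0, 200.6, 393, 148, -1], [0, 0, 0, 200.6, 393, 151, -1]]}}

```text
time_s: 6.5
ee_pos: [412.8, 380.8, 50.7]
ee_rot: [-180.0, -0.0, 171.0]
force: [0.2, -0.1, -0.1]
gripper_width: 36.0
gripper_force: 12.0
```

Run:
```python
from h import *
go(412,381,45.7,171)
t=grab_frame('top')[:,:,::-1];s=grab_frame('side')[:,:,::-1]
cv2.imwrite('pics/b.png',np.hstack([crop(t,140,190,100,110,4),crop(s,340,275,100,110,4)]))
```

```text
at 6.5 [412.8 380.8  50.7] [-180.   -0.  171.] w 36.0 F [ 0.2 -0.1 -0.1]
-> [-0. -0.  0.] [0.9 0.1 5. ]
```

View pics/b.png

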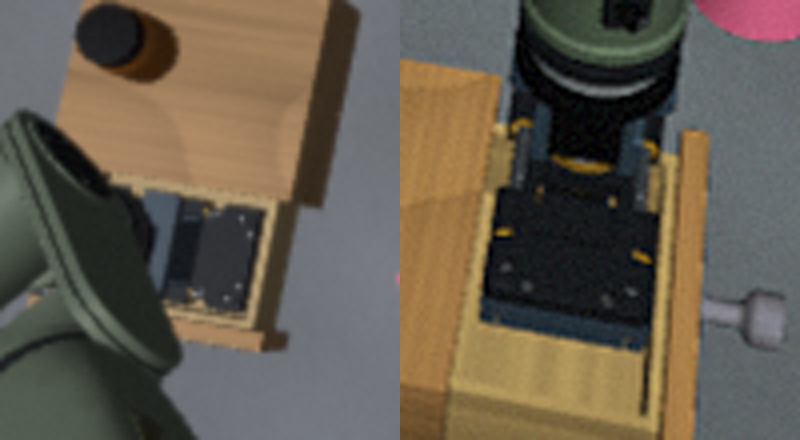

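The gripper and sleeve are inside the drawer opening, clear of its walls. I'll lower the last 5 mm and release.

{"name": "carry_out", "arguments": {"commands": [[0, 0, 0, 0, 0, 2, -1], [0, 0, 0, 0, 0, 4, -1], [0, 0, 0, 0, 0, 5.5, -1], [0, 0, 0, 0, 0, 5.5, -1], [0, 0, 0, 0, 0, 5.5, -1], [0, 0, 0, 0, 0, 5.5, 0], [0, 0, 0, 0, 0, 5.5, 0.3], [0, 0, 0, 0, 0, 5.5, 0.3], [0, 0, 0, 0, 0, 5.5, 0.3], [0, 0, 0, 0, 0, 5.5, 0.3], [0, 0, 0, 0, 0, -10, 0.3], [0, 0, 0, 0, 0, -30, 0.3], [0, 0, 0, 0, 0, -60, 0.3], [0, 0, 0, 0, 0, -95, 0.3], [0, 0, 0, 0, 0, -130, 0.3], [0, 0, 0, 0, 0, -165, 0.3], [0, 0, 0, 0, 0, -165, 0.3], [0, 0, 0, 0, 0, -165, 0.3]]}}

```text
time_s: 8.4
ee_pos: [412.7, 381.6, 216.7]
ee_rot: [179.9, 0.0, 171.1]
force: [0.6, -0.4, -0.9]
gripper_width: 59.2
gripper_force: 0.0
```

Run:
```python
from h import *
go(531.6,-358.3,215,171.2)
```

```text
at 8.4 [412.7 381.6 216.7] [179.9   0.  171.1] w 59.2 F [ 0.6 -0.4 -0.9]
-> [ 0.1  0.1 -0.1] [-232.6 -712.4    1.2]
```

{"name": "carry_out", "arguments": {"commands": [[0, 0, 0, -12, -36, 0, 0.5], [0, 0, 0, -26, -80, 0, 0.5], [0, 0, 0, -41, -125, 0, 0.5], [0, 0, 0, -56, -170, 0, 0.5], [0, 0, 0, -70, -215, 0, 0.5], [0, 0, 0, -85, -260, 0, 0.5], [0, 0, 0, -100, -305, 0, 0.5], [0, 0, 0, -114, -350, 0, 0.5], [0, 0, 0, -129, -395, 0, 0.5], [0, 0, 0, -144, -440, 0, 0.5], [0, 0, 0, -158, -485, 0, 0.5], [0, 0, 0, -173, -530, 0, 0.5], [0, 0, 0, -188, -575, 0, 0.5], [0, 0, 0, -203, -620, 0, 0.5], [0, 0, 0, -218, -665, 0, 0.5], [0, 0, 0, -227, -695, 0, 0.5], [0, 0, 0, -232.6, -712.4, 1, 0.5], [0, 0, 0, -232.6, -712.4, 1, 0.5], [0, 0, 0, -232.6, -712.4, 1, 0.5], [0, 0, 0, -232.6, -712.4, 1, 0.5]]}}

```text
time_s: 10.4
ee_pos: [531.2, -357.0, 214.4]
ee_rot: [179.9, -0.1, 171.1]
force: [0.0, 1.1, 0.0]
gripper_width: 68.4
gripper_force: 0.0
```

Run:
```python
from h import *
go(531.6,-358.3,26,171.2)
t=grab_frame('top')[:,:,::-1];s=grab_frame('side')[:,:,::-1]
cv2.imwrite('pics/t2.png',t);cv2.imwrite('pics/s2.png',s)
a=np.hstack([crop(t,300,180,40,55,7),crop(s,305,175,40,55,7)])
b=np.hstack([crop(t,145,215,80,60,3.5),crop(s,340,290,80,60,3.5)])
cv2.imwrite('pics/c.png',np.vstack([a,b]))
```

```text
at 10.4 [ 531.2 -357.   214.4] [ 1.799e+02 -1.000e-01  1.711e+02] w 68.4 F [0.  1.1 0. ]
-> [ 0.1 -0.1 -0.1] [ -0.9  -1.4 188.4]
```

View pics/c.png

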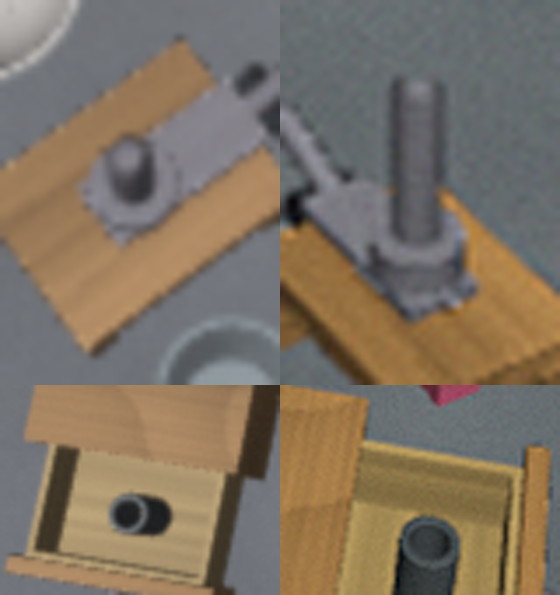

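The sleeve stands upright in the drawer. The bare shaft tip is at about top (317.9,201.3) and side (324.3,186.3).

Run:
```python
from h import *
np.set_printoptions(precision=1,suppress=True)
a,b=(317.86,201.3),(324.3,186.3)
print(onz('top',*a,155),onz('side',*b,155),tri(a,b))
for P in [(549.5,-37.5,155),(549.5,-37.5,75),(551,-37.5,75)]:print(proj('top',P),proj('side',P))
for P in [(550,-37.5,75)]:print('shoulder crop top',(proj('top',P)-[300,180]+.43)*7,'side',(proj('side',P)-[305,175]+.43)*7+[280,0])
```

```text
[552.  -37.1 155. ] [548.6 -29.5 155. ] [550.8 -36.8 150. ]
[318.  202.1] [324.1 184.5]
[318.6 206.1] [324.1 207.2]
[318.6 205.6] [323.6 207.1]
shoulder crop top [133.4 184.7] side [415.4 228.1]
```

{"name": "carry_out", "arguments": {"commands": [[0, 0, 0, -0.9, -1.4, 30, 0.5], [0, 0, 0, -0.9, -1.4, 65, 0.5], [0, 0, 0, -0.9, -1.4, 100, 0.5], [0, 0, 0, -0.9, -1.4, 135, 0.5], [0, 0, 0, -0.9, -1.4, 165, 0.5], [0, 0, 0, -0.9, -1.4, 180, 0.5], [0, 0, 0, -0.9, -1.4, 188.4, 0.5], [0, 0, 0, -0.9, -1.4, 188.4, 0.5], [0, 0, 0, -0.9, -1.4, 188.4, 0], [0, 0, 0, -0.9, -1.4, 188.4, -0.15], [0, 0, 0, -0.9, -1.4, 188.4, -1], [0, 0, 0, -0.9, -1.4, 188.4, -1], [0, 0, 0, -0.9, -1.4, 188.4, -1], [0, 0, 0, -0.9, -1.4, 188.4, -1], [0, 0, 0, -0.9, -1.4, 188.4, -1], [0, 0, 0, -0.9, -1.4, 188.4, -1]], "force": 30}}

```text
time_s: 12.1
ee_pos: [532.3, -359.5, 27.5]
ee_rot: [180.0, 0.0, 171.0]
force: [-0.8, 3.4, 5.1]
gripper_width: 35.7
gripper_force: 30.0
```

{"name": "carry_out", "arguments": {"commands": [[0, 0, 0, 0, 0, -8, -1], [0, 0, 0, 0, 0, -20, -1], [0, 0, 0, 0, 0, -40, -1], [0, 0, 0, 0, 0, -65, -1], [0, 0, 0, 0, 0, -95, -1], [0, 0, 0, 0, 0, -125, -1], [0, 0, 0, 0, 0, -155, -1], [0, 0, 0, 0, 0, -180, -1], [0, 0, 0, 0, 0, -190, -1], [0, 0, 0, 0, 0, -190, -1], [0, 0, 0, 0, 0, -190, -1]]}}

```text
time_s: 13.2
ee_pos: [531.6, -359.6, 215.5]
ee_rot: [180.0, -0.1, 171.0]
force: [-1.1, 0.3, -3.3]
gripper_width: 36.0
gripper_force: 30.0
```

Run:
```python
from h import *
go(550.5,-37.5,212,215.7)
```

```text
at 13.2 [ 531.6 -359.6  215.5] [ 1.80e+02 -1.00e-01  1.71e+02] w 36.0 F [-1.1  0.3 -3.3]
-> [  0.1  -0.1 -44.7] [ 31.4 321.1   3.8]
```

{"name": "carry_out", "arguments": {"commands": [[0, 0, -2, 1, 12, 0, -1], [0, 0, -6, 4, 42, 0, -1], [0, 0, -11, 8, 78, 0, -1], [0, 0, -16, 12, 115, 0, -1], [0, 0, -22, 15, 152, 0, -1], [0, 0, -27, 19, 190, 0, -1], [0, 0, -32, 23, 227, 0, -1], [0, 0, -37, 26, 264, 0, -1], [0, 0, -41, 29, 295, 2, -1], [0, 0, -44, 31, 314, 3, -1], [0, 0, -44.7, 31.4, 321, 4, -1], [0, 0, -44.7, 31.4, 321, 4, -1], [0, 0, -44.7, 31.4, 321, 4, -1], [0, 0, -44.7, 31.4, 321, 4, -1], [0, 0, -44.7, 31.4, 321, 4, -1]]}}

```text
time_s: 14.7
ee_pos: [551.1, -38.9, 212.8]
ee_rot: [-180.0, -0.0, -144.3]
force: [-0.1, -0.2, -2.7]
gripper_width: 36.0
gripper_force: 30.0
```

Run:
```python
from h import *
go(550.5,-37.5,190,215.7)
t=grab_frame('top')[:,:,::-1];s=grab_frame('side')[:,:,::-1]
cv2.imwrite('pics/d.png',np.hstack([crop(t,270,140,80,100,4),crop(s,280,120,80,100,6)[:400] if 0 else crop(s,275,120,110,100,4)]))
cv2.imwrite('pics/s3.png',s);cv2.imwrite('pics/t3.png',t)
```

```text
at 14.7 [551.1 -38.9 212.8] [-180.    -0.  -144.3] w 36.0 F [-0.1 -0.2 -2.7]
-> [-0. -0. -0.] [-0.3  1.5 22.8]
```

View pics/d.png

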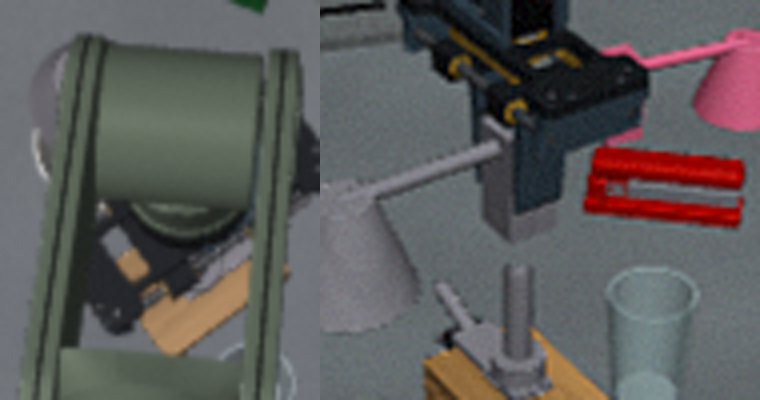

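The collar is aligned over the shaft in the side view: shaft column at crop x≈518, collar middle at ≈520. I'll start down onto the taper and watch the force.

{"name": "carry_out", "arguments": {"commands": [[0, 0, 0, -0.2, 1.1, 8, -1], [0, 0, 0, -0.2, 1.1, 16, -1], [0, 0, 0, -0.2, 1.1, 23, -1], [0, 0, 0, -0.2, 1.1, 27, -1], [0, 0, 0, -0.2, 1.1, 30, -1], [0, 0, 0, -0.2, 1.1, 32, -1], [0, 0, 0, -0.2, 1.1, 34, -1], [0, 0, 0, -0.2, 1.1, 36, -1], [0, 0, 0, -0.2, 1.1, 38, -1], [0, 0, 0, -0.2, 1.1, 38, -1], [0, 0, 0, -0.2, 1.1, 38, -1]]}}

```text
time_s: 15.9
ee_pos: [550.7, -36.9, 174.9]
ee_rot: [-180.0, 0.0, -144.2]
force: [0.6, -1.0, -2.7]
gripper_width: 35.7
gripper_force: 30.0
```

Run:
```python
from h import *
go(550.5,-37.5,102.5,215.7)
for i in range(4):
    grab_frame('side');s=state();print(np.round(s['ee_pos'],1),np.round(s['force'],1),np.round(s['torque'],2))
```

```text
at 15.9 [550.7 -36.9 174.9] [-180.     0.  -144.2] w 35.7 F [ 0.6 -1.  -2.7]
-> [-0.   0.   0.1] [ 0.5 -0.3 72.4]
[550.8 -36.9 174.9] [ 0.4  0.8 -2.9] [ 0.03  0.01 -0.01]
[550.8 -36.9 175. ] [-0.5 -0.2 -3.5] [ 0.09 -0.03 -0.  ]
[550.8 -36.9 175. ] [-0.  -0.4 -2. ] [ 0.02  0.03 -0.01]
[550.8 -36.9 175. ] [-0.4  0.3 -2.2] [ 0.08 -0.01 -0.03]
```

It has entered the bore with no contact force. Continuing down.

{"name": "carry_out", "arguments": {"commands": [[0, 0, 0, 0, 0, 2, -1], [0, 0, 0, 0, 0, 4, -1], [0, 0, 0, 0, 0, 6, -1], [0, 0, 0, 0, 0, 8, -1], [0, 0, 0, 0, 0, 10, -1], [0, 0, 0, 0, 0, 12, -1], [0, 0, 0, 0, 0, 14, -1], [0, 0, 0, 0, 0, 16, -1], [0, 0, 0, 0, 0, 16, -1]]}}

```text
time_s: 17.0
ee_pos: [550.5, -36.9, 158.5]
ee_rot: [180.0, -0.0, -144.2]
force: [0.1, 0.7, -2.1]
gripper_width: 35.7
gripper_force: 30.0
```

Run:
```python
from h import *
for i in range(4):
    grab_frame('side');s=state();print(np.round(s['ee_pos'],1),np.round(s['force'],1),np.round(s['torque'],2))
```

```text
[550.6 -36.9 158.7] [ 0.2  0.3 -3.1] [ 0.06  0.06 -0.01]
[550.7 -36.9 158.8] [-0.5 -1.2 -2.8] [ 0.01  0.04 -0.02]
[550.8 -36.9 158.9] [ 0.3 -0.1 -3.3] [-0.    0.06 -0.03]
[550.8 -36.9 158.9] [ 1.1  0.3 -2.8] [ 0.1  -0.   -0.01]
```

{"name": "carry_out", "arguments": {"commands": [[0, 0, 0, 0, 0, 3, -1], [0, 0, 0, 0, 0, 6, -1], [0, 0, 0, 0, 0, 9, -1], [0, 0, 0, 0, 0, 12, -1], [0, 0, 0, 0, 0, 15, -1], [0, 0, 0, 0, 0, 18, -1], [0, 0, 0, 0, 0, 21, -1], [0, 0, 0, 0, 0, 24, -1], [0, 0, 0, 0, 0, 27, -1], [0, 0, 0, 0, 0, 30, -1], [0, 0, 0, 0, 0, 33, -1], [0, 0, 0, 0, 0, 36, -1], [0, 0, 0, 0, 0, 39, -1], [0, 0, 0, 0, 0, 42, -1], [0, 0, 0, 0, 0, 45, -1], [0, 0, 0, 0, 0, 48, -1], [0, 0, 0, 0, 0, 50, -1], [0, 0, 0, 0, 0, 52, -1], [0, 0, 0, 0, 0, 52, -1]]}}

```text
time_s: 19.1
ee_pos: [550.5, -36.9, 106.6]
ee_rot: [180.0, -0.0, -144.2]
force: [0.3, -0.2, -3.6]
gripper_width: 35.8
gripper_force: 30.0
```

{"name": "carry_out", "arguments": {"commands": [[0, 0, 0, 0, 0, 0.5, -1], [0, 0, 0, 0, 0, 1, -1], [0, 0, 0, 0, 0, 1.5, -1], [0, 0, 0, 0, 0, 2, -1], [0, 0, 0, 0, 0, 2.5, -1], [0, 0, 0, 0, 0, 3, -1], [0, 0, 0, 0, 0, 3, -1]]}}

```text
time_s: 19.8
ee_pos: [550.6, -36.9, 103.8]
ee_rot: [180.0, -0.0, -144.2]
force: [1.0, 0.9, -3.3]
gripper_width: 36.0
gripper_force: 30.0
```

{"name": "carry_out", "arguments": {"commands": [[0, 0, 0, 0, 0, 0.4, -1], [0, 0, 0, 0, 0, 0.8, -1], [0, 0, 0, 0, 0, 1.2, -1], [0, 0, 0, 0, 0, 1.6, -1], [0, 0, 0, 0, 0, 1.6, -1]]}}

```text
time_s: 20.3
ee_pos: [550.7, -36.9, 102.5]
ee_rot: [-180.0, 0.0, -144.2]
force: [-0.6, -0.2, -1.1]
gripper_width: 35.8
gripper_force: 30.0
```

{"name": "carry_out", "arguments": {"commands": [[0, 0, 0, 0, 0, 0.3, -1], [0, 0, 0, 0, 0, 0.6, -1], [0, 0, 0, 0, 0, 0.9, -1], [0, 0, 0, 0, 0, 0.9, -1]]}}

```text
time_s: 20.7
ee_pos: [550.7, -36.9, 102.5]
ee_rot: [-180.0, 0.0, -144.2]
force: [-3.2, -0.0, 6.3]
gripper_width: 35.9
gripper_force: 30.0
```

Run:
```python
from h import *
for i in range(3):
    s0=grab_frame('side');s=state();print(np.round(s['ee_pos'],1),np.round(s['force'],1))
t=grab_frame('top')
cv2.imwrite('pics/e.png',np.hstack([crop(s0[:,:,::-1],260,140,100,110,5),crop(t[:,:,::-1],270,150,55,110,5)]))
```

```text
[550.7 -36.9 102.5] [-2.8  1.   6. ]
[550.7 -36.9 102.5] [-3.4 -0.6  6.9]
[550.7 -36.9 102.5] [-2.4  0.5  7.4]
```

View pics/e.png

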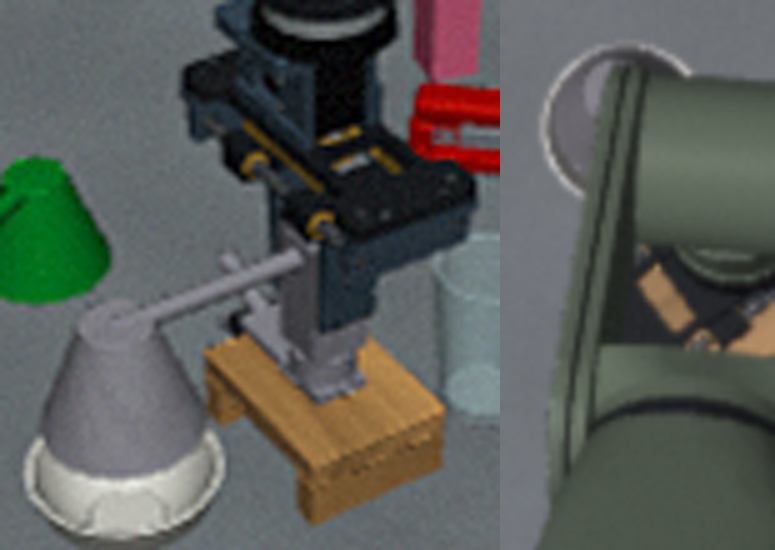

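The collar is seated on the shoulder: contact at TCP 102.5, as predicted, with the shade over the bowl. I'll release and back off.

{"name": "carry_out", "arguments": {"commands": [[0, 0, 0, 0, 0, -0.5, -1], [0, 0, 0, 0, 0, -0.5, -0.1], [0, 0, 0, 0, 0, -0.5, 0.1], [0, 0, 0, 0, 0, -0.5, 0.3], [0, 0, 0, 0, 0, -0.5, 0.3], [0, 0, 0, 0, 0, -0.5, 0.3], [0, 0, 0, 0, 0, -0.5, 0.3], [0, 0, 0, 0, 0, -15, 0.3], [0, 0, 0, 0, 0, -35, 0.3], [0, 0, 0, 0, 0, -65, 0.3], [0, 0, 0, 0, 0, -100, 0.3], [0, 0, 0, 0, 0, -130, 0.3], [0, 0, 0, 0, 0, -130, 0.3]]}}

```text
time_s: 22.2
ee_pos: [553.2, -37.1, 236.0]
ee_rot: [-179.6, 0.4, -144.2]
force: [1.0, -1.2, -0.3]
gripper_width: 59.0
gripper_force: 0.0
```

{"name": "carry_out", "arguments": {"commands": [[0, 0, 0, 20, -30, 0, 0.3], [0, 0, 0, 40, -70, 0, 0.3], [0, 0, 0, 60, -110, 0, 0.3], [0, 0, 0, 80, -150, 0, 0.3], [0, 0, 0, 100, -190, 0, 0.3], [0, 0, 0, 120, -230, 0, 0.3], [0, 0, 0, 140, -260, 0, 0.3], [0, 0, 0, 140, -260, 0, 0.3], [0, 0, 0, 140, -260, 0, 0.3]]}}

```text
time_s: 23.1
ee_pos: [603.7, -295.2, 227.1]
ee_rot: [-178.4, -2.3, -148.6]
force: [-0.4, 0.3, 0.2]
gripper_width: 59.5
gripper_force: 0.0
```

Run:
```python
from h import *
go(550,-37,232,215.7)
t=grab_frame('top')[:,:,::-1];s=grab_frame('side')[:,:,::-1]
cv2.imwrite('pics/f.png',np.hstack([crop(t,270,150,80,100,5),crop(s,260,140,80,100,5)]))
```

```text
at 23.1 [ 603.7 -295.2  227.1] [-178.4   -2.3 -148.6] w 59.5 F [-0.4  0.3  0.2]
-> [-1.5 -2.4 -4.2] [-88.6 248.  -15.5]
```

View pics/f.png

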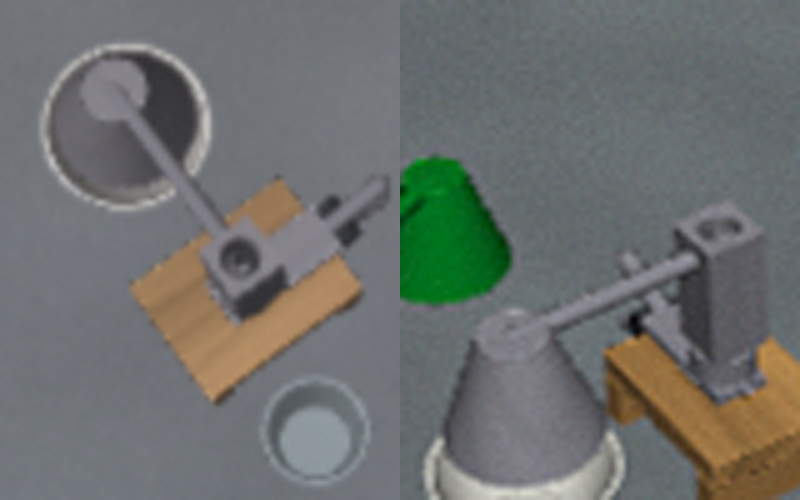

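The lamp head stands upright, seated on the shoulder, with its shade over the bowl; the shade's mouth is centred at about crop (123,119) and the bowl rim at (127,126). I'll check that numerically.

Run:
```python
from h import *
np.set_printoptions(precision=1,suppress=True)
T=lambda x,y:(x/5+270-.4,y/5+150-.4);S=lambda x,y:((x-400)/5+260-.4,y/5+140-.4)
c=onz('top',*T(239,258),155);d=onz('top',*T(115,90),145);b=onz('top',*T(127,126),45)
print('collar top',c,'side',onz('side',*S(721,229),155),'shade top',d,onz('side',*S(513,334),145),'bowl',b,'mouth',onz('top',*T(123,119),75))
print('yaw head',np.degrees(np.arctan2(*(d-c)[[1,0]])),'yaw bowl',np.degrees(np.arctan2(*(b-c)[[1,0]])))
s=state();print(s['qpos'])
```

```text
collar top [552.3 -35.7 155. ] side [550.2 -33.6 155. ] shade top [655.9  38.1 145. ] [654.5  49.5 145. ] bowl [656.2  38.6  45. ] mouth [654.   38.8  75. ]
yaw head 35.455969468595086 yaw bowl 35.57521260821995
[ -25.5   26.8   74.4   -2.8   78.7 -146.5]
```

{"name": "carry_out", "arguments": {"commands": [[0, 0, 5, 0, 0, -5, 0.3], [0, 0, 12, 0, 0, -10, 0.3], [0, 0, 20, 0, 0, -10, 0.3], [0, 0, 20, 0, 0, -10, 0.3], [0, 0, 20, 0, 0, -10, 0.3]]}}

```text
time_s: 23.7
ee_pos: [604.2, -293.1, 238.7]
ee_rot: [-177.6, -1.6, -168.3]
force: [0.6, 0.3, 0.7]
gripper_width: 59.3
gripper_force: 0.0
```

```bash
python3 -c "
from workcell import state,workorder
print(state()['qpos'],state()['qvel']);print(workorder.job_done())"
```

```text
[ -25.45158701   26.48127662   73.35425259   -2.85584683   79.98787298
 -126.72460829] [-0.18129442  0.36370367 -0.20962773 -0.08128236 -0.14495654  0.33497355]
the job is handed in; nothing more can be done
None
```

The job is handed in at about 24 s: the spacer stands upright in the drawer, the lamp head was lowered under control onto the shoulder, and its shade is centred over the bowl to within about 2 mm.

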